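# Ready the bobbin winder and set it to fast

### The arm

A 6-joint arm with a two-finger parallel gripper is mounted at the origin on the work surface. World frame = base frame: x ahead of the robot, y to its left, z up, the work surface at z = 0. Lengths are in m, angles in rad, forces in N, time in s.
With the tool pointing down it reaches from about 0.375 to 0.9 m from the base axis. Payload 3.1 kg.
Tool frame: the origin (TCP) lies on the centre line of the jaws, within the pads' length; the fingertips stand 17 mm ahead of it and the grasp point (between the pads) lies 2 mm behind it; x points along the fingers, y is the direction in which the jaws open and shut, and the axes are right-handed (so a half turn about x gives the same grasp; the last joint's range is limited). The gripper opens to 85 mm and grips with 20 to 120 N. Pads are 22 mm wide; open, the fingers measure 114 mm over their backs; the gripper's body (76 mm by 85 mm) begins 54 mm behind the grasp point. The pads swing forward as they close: fully open they stand 13 mm farther back than shut.
Start: joints at [-1.387, 0.527, 1.433, -0, 1.181, -0.178], TCP at [0.221, -0.585, 0.248] pointing down, gripper open.
Joint ranges: [-3.08, 3.08], [-0.75, 2.2], [0.22, 2.44], [-1.43, 4.57], [0, 2.65], [-2.85, 2.85]. Speed limits (rad/s): [2.79, 2.79, 3.14, 3.14, 3.14, 3.14].

### API

Orientations are given as a unit quaternion [x, y, z, w].
In Python, from station import sensors, imaging, order, finder gives the robot as it stands.
- The arm moves only by the tool apply_moves, never from a script. Its argument "moves" is a list of rows, each an object of numbers: "x", "y", "z": the shift along the tool's x, y, z in m; "ax", "ay", "az": the turn, a rotation vector about the tool's x, y, z in degrees. A call has 1 to 10 rows; each row shifts and turns the pose as measured when the row begins, along the tool's axes as they then stand; what a row does not reach is not made up. A row lasts 1/12 s, in which the tool goes at most 41.7 mm and 7.16 degrees, less where a joint would pass 70% of its speed; a pose out of reach is approached as far as the arm can. A call is refused whole if a number of a shift passes 0.0417 or a number of a turn 7.16, either way. A call with a gripper value outside its range is refused whole. "fingers" is the closure, from -1 (fully open) to 1 (shut), so that 0 is half open, set as the call begins (left out, the last holds). The fingers move at their own pace and stop on an object; "squeeze" is the grip in N (left out, the last holds). Time passes only in rows, so rows that do not move let the fingers close. It gives the time, the measured TCP pose, the force and the opening at its end, in the units of the state.
- sensors.sense(): the state, without advancing time (a new reading comes with each control period).
- imaging.snapshot(name): name is "scene" or "top"; returns the picture (480x640x3 uint8, red, green, blue); there is no depth.
- imaging.camera_info(name): a dict with "intrinsics" (3x3 intrinsics, pixels), "world_from_camera" (4x4, takes a point from camera to world coordinates). Camera axes: x right, y down, z forward; pixel columns grow to the right and rows downward; lengths in m; the calibration is good to about 2 mm. A picture is of the moment at which its call begins. camera_info takes no time and is no camera call.
- order.sign_off(): hands the job in, once; it reports no verdict.
Trained networks look in the newest picture that a camera, given by its name, has taken for a name from the list of things; names that differ only in an ending like _2 or _b are one class to them, and where a whole thing is asked for, a point or a joint stands for the part that bears it (a point fixed in the world has none). Each returns a list of dicts, best first, with "p" (0 to 1); they miss things now and then, are a little off and sometimes report something else, mostly with a low value. They report only what shows in the picture. A call takes as long as a camera call. They do not tell look-alikes from the thing itself.
- finder.recognise(thing, camera): "at" ([x, y, z] in m, in world coordinates, good to about 4 mm: the middle of the surface that is visible of it).
- finder.cut_out(thing, camera): "pixels" (480x640 bool, what is visible of it).
- finder.mark_of(thing, camera): "at" ([x, y, z] in m, in world coordinates, good to about 4 mm: a listed point, or the origin of a listed thing).
The state is a dict: "t": time; "q": joint angles; "qd": joint speeds; "tau": joint torques, N m; "tcp_pos": TCP position; "tool_rot": TCP orientation; "force": force on the tool from outside, world axes, zero at the start; "ft_torque": the same for the moment, N m; "finger_gap": opening from 0.0 (shut) to 1.0 (fully open).
Only numpy, scipy, OpenCV 4.12 (cv2) and the standard library are available. Lean on these libraries where they do the work, as an engineer would, in place of code of your own. Each camera call takes 0.05 s, during which the arm holds its last target. There are 200 camera calls.

### The job

Get the bobbin winder running at full speed: first, with the speed lever still at off, push the thread guide arm in until it stands fully home in front of the bobbin; then push the red speed lever away from off, past the slow click, all the way to the fast stop. Nothing needs gripping, pushes of the fingertips do it: leave the bobbin on its spindle and do not disturb the spools and the bead jar standing around.

Things in the scene. Friction and masses are not known exactly. Their poses are not given: they have to be found in the camera images.
- winder: white bobbin winder with a dark deck, screwed to the table, a box 220 (x) x 280 (y) x 65 mm (z). Origin: centre of its underside; x: the lever's travel, away from the robot within 0.35 rad; y: left. In its frame (mm): spindle at (50, 30), guide arm pivot (5, 115), lever slot along x at y = -85 with marks beside it: white, off, x = -40; yellow, slow, x = -9; green, fast, x = 22
- guide_pivot (a point): point on the guide arm's vertical hinge axis at the mid-height of its bar, 25 mm above the deck; at (5, 115, 90) mm in the winder's frame. Axes as the winder's
- guide_arm (a joint): angle of the thread guide arm about its vertical hinge, rad. 0 = home on its stop, bar pointing along the winder's -y from the pivot, tip in front of the bobbin; grows to 1.5 as the tip swings out towards the robot (winder's -x), clockwise from above. Starts at 0.8 to 1.4. Light friction (about 1 N at the tip); stays where it is left
- guide_tip (a point): top centre of the orange peg (12 mm diameter) on the guide arm's free end, 85 mm from the hinge axis, 55 mm above the deck (120 above the table). The arm is an aluminium bar 12 mm wide, 10 mm thick, from 20 to 30 mm above the deck; the peg reaches from 20 to 55 mm above it
- speed_lever (a joint): travel of the red speed lever along the winder's +x, m. 0 = off (start), 0.031 = slow (sprung first detent), 0.062 = fast, the hard end stop. It takes about 6 N to pass the hump before slow (at 0.014) and about 6 N the one before fast (at 0.048); left short of a hump it springs back to the detent behind, beyond it it snaps to the next
- lever_top (a point): centre of the top of the red speed lever, 44 mm above the deck (109 above the table). An upright paddle 10 mm thick (winder x), 22 mm wide (y), rising from the deck, with a 14 x 26 mm cap on its top 8 mm. At off it is at (-40, -85) mm in the winder's frame; the deck is free around it
- bobbin: loose red thread bobbin with white flanges, 44 mm diameter, 40 mm high, standing on the winder's spindle (10 mm pin through a 16 mm bore). Origin: centre of its underside, 4 mm above the deck, z up
- green_spool: loose green thread spool on the table left of the winder, 54 mm diameter, 92 mm high, origin at the centre of its underside
- yellow_spool: loose yellow thread spool on the table right of the winder, 54 mm diameter, 92 mm high, origin at the centre of its underside
- bead_jar: loose amber bead jar with a red lid on the table beyond the winder, 56 mm diameter, 70 mm high, origin at the centre of its underside
Mind the look-alikes: they are no part of the job. Leave any blue look-alike of the bobbin alone. Several things look just like the bead_jar: the one meant starts farthest to the robot's right.

How it is judged:
On the way, in this order (a step that is already met when the one before it is completed fails the run):
1. the guide arm is home while the lever is still at off (value of joint guide_arm below 0.06 rad and value of joint speed_lever below 0.012 m), for 0.1 s.
2. the lever has passed the slow detent and is at the fast stop, the arm still home (value of joint speed_lever above 0.058 m and value of joint guide_arm below 0.06 rad), for 0.2 s.
At the end, for the whole second after the job is handed in: The guide arm is within 0.06 rad of its home stop, the speed lever is at the fast stop (0.058 m or more), the bobbin still stands on its spindle (within 10 mm of its start), and the two spools and the jar stand upright within 20 mm of where they were (all of step 2 and z of bobbin in the frame of winder below 0.075 m and distance of bobbin from where it was at the start of the episode below 0.01 m and distance of each of green_spool, yellow_spool, bead_jar from where it was at the start of the episode below 0.02 m and angle between each of green_spool, yellow_spool, bead_jar's own z axis and vertical below 0.15 rad); the robot touches nothing.
It fails at once if the bobbin is lifted or knocked (distance of bobbin from where it was at the start of the episode above 0.012 m or angle between bobbin's own z axis and vertical above 0.35 rad).
It fails at once if a spool or the bead jar is moved, lifted or tipped (distance of any of green_spool, yellow_spool, bead_jar from where it was at the start of the episode above 0.02 m or angle between any of green_spool, yellow_spool, bead_jar's own z axis and vertical above 0.3 rad).
It also fails if it takes over 43 s, if anything falls off the work surface, if the arm or the gripper's body presses on something with over 40 N, if the wrist force passes 120 N, or if a joint passes its speed limit or range.

## Working session

There is one attempt and no reset: what is moved stays moved. The work goes in short steps, Python scripts to look and compute and a tool call to move; the robot and the scene stay as the last step left them, time stands still between calls to the robot, and variables do not carry over. Pictures are saved under pics/ and viewed, about 8 in all and at most 12, crops included, and the job is handed in when it is done.

Besides the shell and the picture viewer there is one more tool, called after "Request:" as name(argument=value, ...) on one line, values as JSON. apply_moves: Moves the arm, as the interface text tells. Its arguments: {"type":"object","properties":{"moves":{"type":"array","items":{"type":"object","properties":{"x":{"type":"number"},"y":{"type":"number"},"z":{"type":"number"},"ax":{"type":"number"},"ay":{"type":"number"},"az":{"type":"number"}}}},"fingers":{"type":"number"},"squeeze":{"type":"number"}},"required":["moves"]}

```bash
mkdir -p pics; python3 - <<'E'
from station import sensors, imaging, finder
import cv2
s=sensors.sense();print(s['t'],s['tcp_pos'],s['tool_rot'],s['finger_gap'])
for c in("top","scene"):
    cv2.imwrite(f"pics/{c}0.png",imaging.snapshot(c)[:,:,::-1])
    for n in("winder","guide_pivot","guide_tip","lever_top","bobbin","green_spool","yellow_spool","bead_jar"):
        print(c,n,[(round(d['p'],2),[round(float(v),4) for v in d['at']]) for d in finder.mark_of(n,c)][:4])
E
```

```text
0.0 [ 0.22113041 -0.58385886  0.24732349] [-0.69555846 -0.12798623  0.69557682 -0.12645489] 1.0007653244916779
top winder [(0.66, [0.6129, -0.1019, 0.0023])]
top guide_pivot [(0.84, [0.6579, -0.0003, 0.0871])]
top guide_tip [(0.81, [0.5701, -0.0118, 0.1179]), (0.44, [0.5469, -0.3224, 0.0033])]
top lever_top [(0.63, [0.5457, -0.1709, 0.1106])]
top bobbin [(0.9, [0.6731, -0.0938, 0.0703]), (0.89, [0.8337, -0.106, -0.0029])]
top green_spool [(0.88, [0.7237, 0.1211, -0.0045])]
top yellow_spool [(0.77, [0.5442, -0.3256, 0.0021])]
top bead_jar [(0.79, [0.7537, -0.1932, 0.001])]
scene winder [(0.87, [0.6158, -0.1042, 0.0001])]
scene guide_pivot [(0.91, [0.6526, -0.0054, 0.0882])]
scene guide_tip [(0.81, [0.5758, -0.0168, 0.1186])]
scene lever_top [(0.7, [0.5494, -0.1709, 0.1092])]
scene bobbin [(0.82, [0.834, -0.1059, 0.0026]), (0.79, [0.675, -0.0889, 0.0724])]
scene green_spool [(0.79, [0.7329, 0.1181, 0.0013])]
scene yellow_spool [(0.56, [0.5458, -0.3236, 0.0007])]
scene bead_jar [(0.77, [0.8544, -0.0174, 0.003]), (0.7, [0.7564, -0.1988, 0.0003])]
```

```bash
ls pics
```

```text
scene0.png
top0.png
```

View pics/top0.png

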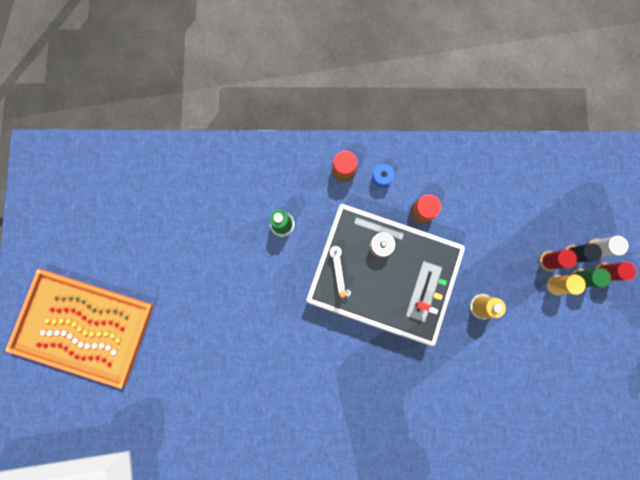

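View pics/scene0.png

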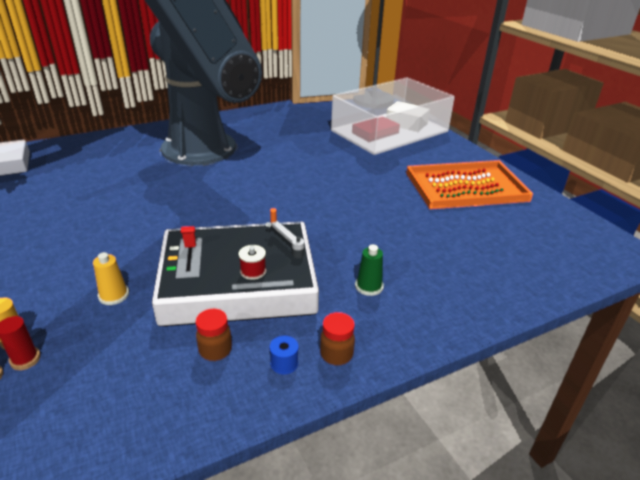

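The top view shows the winder with deck corners at about (343,207), (463,244), (435,343) and (308,302). The arm pivot is at (335,252) with its peg at (346,294), and the lever is at (422,306). Two amber jars have red lids, at (345,163) and (427,208). The one meant is the right-most, (427,208), at world y≈-0.196. Neither will be touched. Next I fit the winder frame.

```bash
cat > h.py <<'E'
import numpy as np, cv2
from scipy.spatial.transform import Rotation as R
from station import sensors, imaging, finder
def ray(cam,uv,z):
    i=imaging.camera_info(cam);K=np.array(i['intrinsics']);T=np.array(i['world_from_camera'])
    d=T[:3,:3]@np.linalg.solve(K,[uv[0],uv[1],1]);o=T[:3,3];return o+d*(z-o[2])/d[2]
def proj(cam,P):
    i=imaging.camera_info(cam);K=np.array(i['intrinsics']);T=np.linalg.inv(i['world_from_camera'])
    p=K@(T[:3,:3]@np.asarray(P)+T[:3,3]);return p[:2]/p[2]
E
python3 - <<'E'
from h import *
from scipy.optimize import least_squares
im=imaging.snapshot("top");m=finder.cut_out("winder","top")[0]['pixels'].astype(np.uint8)
r=cv2.minAreaRect(np.argwhere(m)[:,::-1].astype(np.float32));B=[ray("top",p,.065)[:2] for p in cv2.boxPoints(r)];B=np.array(B)
print("rect centre",B.mean(0),[ (np.linalg.norm(B[(k+1)%4]-B[k]),np.arctan2(*(B[(k+1)%4]-B[k])[::-1])) for k in range(2)])
L=np.array([[0,0],[5,115],[-40,-85],[50,30]])/1000
W={n:[] for n in range(4)}
for c in("top","scene"):
    if c=="scene": imaging.snapshot(c)
    for k,n in enumerate(("winder","guide_pivot","lever_top","bobbin")):
        for d in finder.mark_of(n,c):
            if n!="bobbin" or d['at'][2]>.04: W[k].append(d['at'][:2]);break
W=np.array([np.mean(W[k],0) for k in range(4)]);print(W)
f=lambda q:((np.array([[np.cos(q[2]),-np.sin(q[2])],[np.sin(q[2]),np.cos(q[2])]])@L.T).T+q[:2]-W).ravel()
q=least_squares(f,[.61,-.1,-.3]).x;print("fit",q,f(q).reshape(-1,2).round(4))
M=R.from_quat(sensors.sense()['tool_rot']).as_matrix();print(M.round(3))
E
```

```text
rect centre [ 0.61515269 -0.10371806] [(np.float64(0.22264046413849473), np.float64(-0.33101076627167497)), (np.float64(0.2883371537727066), np.float64(-1.9086309295038588))]
[[ 0.61595 -0.1047 ]
 [ 0.65515 -0.0024 ]
 [ 0.54905 -0.16985]
 [ 0.67345 -0.0913 ]]
fit [ 0.61492    -0.10499123 -0.33553518] [[-0.001  -0.0003]
 [ 0.0024  0.0043]
 [ 0.0001 -0.0022]
 [-0.0014 -0.0018]]
[[-0.     0.354 -0.935]
 [ 0.    -0.935 -0.354]
 [-1.    -0.    -0.   ]]
```

Request:
apply_moves(fingers=1, moves=[{"ax": 6.65},{"ax": 6.65},{"ax": 6.65},{"ax": 6.65},{"ax": 6.65},{"ax": 6.65}])

```text
schema error: expected keys x, y, z, ax, ay, az
```

Request:
apply_moves(moves=[{"y": -0.039,"z": -0.0083},{"y": -0.039,"z": -0.0083},{"y": -0.039,"z": -0.0083},{"y": -0.039,"z": -0.0083},{"y": -0.039,"z": -0.0083},{"y": -0.039,"z": -0.0083},{"y": -0.039,"z": -0.0083},{"y": -0.039,"z": -0.0083},{"y": -0.039,"z": -0.0083}])

```text
schema error: expected keys x, y, z, ax, ay, az
```

Request:
apply_moves(moves=[{"y": -0.039,"z": -0.0083},{"y": -0.039,"z": -0.0083},{"y": -0.039,"z": -0.0083},{"y": -0.039,"z": -0.0083},{"y": -0.039,"z": -0.0083},{"y": -0.039,"z": -0.0083},{"y": -0.039,"z": -0.0083},{"y": -0.039,"z": -0.0083}])

```text
schema error: expected keys x, y, z, ax, ay, az
```

```bash
cat >> h.py <<'E'
C=np.array([.615,-.104]);TH=-.334
def where():
    s=sensors.sense();p=np.array(s['tcp_pos']);c,n=np.cos(TH),np.sin(TH);M=R.from_quat(s['tool_rot']).as_matrix()
    l=np.array([[c,n],[-n,c]])@(p[:2]-C)
    print("t",s['t'],"winder xy mm",(l*1e3).round(1),"z",p[2].round(4),"toolz yaw vs -x_w deg",np.degrees(np.arctan2(-M[1,2],-M[0,2])-TH).round(2),"F",np.round(s['force'],1),"gap",s['finger_gap']);return l
E
python3 -c "
from h import *
where()
def g(a):
    u=np.array([-np.sin(a),-np.cos(a)]);n=np.array([np.cos(a),-np.sin(a)]);return np.array([5,115])+60*u-(6+11*np.cos(a)+15*np.sin(a))*n
for a in np.arange(1.2,-.05,-.1):print(round(a,1),g(a).round(1))"
```

```text
t 1.45 winder xy mm [-214.5 -583. ] z 0.2483 toolz yaw vs -x_w deg 39.86 F [ 0.1 -0.3 -0.8] gap 1.002963991681158
1.2 [-59.6 115.6]
1.1 [-59.5 109.5]
1.0 [-58.8 103.3]
0.9 [-57.3  97. ]
0.8 [-55.1  90.7]
0.7 [-52.1  84.6]
0.6 [-48.3  78.8]
0.5 [-43.8  73.3]
0.4 [-38.6  68.3]
0.3 [-32.7  63.9]
0.2 [-26.3  60.1]
0.1 [-19.3  57.1]
-0.0 [-12.  55.]
```

All keys are needed in every row.

Request:
apply_moves(fingers=1, moves=[{"x": 0,"y": 0,"z": 0,"ax": 6.65,"ay": 0,"az": 0},{"x": 0,"y": 0,"z": 0,"ax": 6.65,"ay": 0,"az": 0},{"x": 0,"y": 0,"z": 0,"ax": 6.65,"ay": 0,"az": 0},{"x": 0,"y": 0,"z": 0,"ax": 6.65,"ay": 0,"az": 0},{"x": 0,"y": 0,"z": 0,"ax": 6.65,"ay": 0,"az": 0},{"x": 0,"y": 0,"z": 0,"ax": 6.65,"ay": 0,"az": 0}])

```text
t: 1.95
tcp_pos: [0.2212, -0.5845, 0.2483]
tool_rot: [-0.695, 0.129, 0.695, 0.129]
force: [0.2, -1.3, -0.1]
finger_gap: 0.149
```

```bash
python3 -c "
from h import *
where()"
```

```text
t 1.95 winder xy mm [-214.5 -583. ] z 0.2483 toolz yaw vs -x_w deg -1.83 F [ 0.2 -1.3 -0.1] gap 0.1492813021179199
```

Request:
apply_moves(moves=[{"x": 0,"y": -0.039,"z": -0.0083,"ax": 0,"ay": 0,"az": 0},{"x": 0,"y": -0.039,"z": -0.0083,"ax": 0,"ay": 0,"az": 0},{"x": 0,"y": -0.039,"z": -0.0083,"ax": 0,"ay": 0,"az": 0},{"x": 0,"y": -0.039,"z": -0.0083,"ax": 0,"ay": 0,"az": 0},{"x": 0,"y": -0.039,"z": -0.0083,"ax": 0,"ay": 0,"az": 0},{"x": 0,"y": -0.039,"z": -0.0083,"ax": 0,"ay": 0,"az": 0},{"x": 0,"y": -0.039,"z": -0.0083,"ax": 0,"ay": 0,"az": 0},{"x": 0,"y": -0.039,"z": -0.0083,"ax": 0,"ay": 0,"az": 0},{"x": 0,"y": -0.039,"z": -0.0083,"ax": 0,"ay": 0,"az": 0}])

```text
t: 2.7
tcp_pos: [0.422, -0.2845, 0.2466]
tool_rot: [0.695, -0.14, -0.692, -0.132]
force: [0.7, 0.0, 0.5]
finger_gap: -0.003
```

Request:
apply_moves(moves=[{"x": 0,"y": -0.039,"z": -0.0083,"ax": 0,"ay": 0,"az": 0},{"x": 0,"y": -0.039,"z": -0.0083,"ax": 0,"ay": 0,"az": 0},{"x": 0,"y": -0.039,"z": -0.0083,"ax": 0,"ay": 0,"az": 0},{"x": 0,"y": -0.039,"z": -0.0083,"ax": 0,"ay": 0,"az": 0},{"x": 0,"y": -0.039,"z": -0.0083,"ax": 0,"ay": 0,"az": 0},{"x": 0,"y": -0.039,"z": -0.0083,"ax": 0,"ay": 0,"az": 0},{"x": 0,"y": -0.039,"z": -0.0083,"ax": 0,"ay": 0,"az": 0},{"x": 0,"y": -0.039,"z": -0.0083,"ax": 0,"ay": 0,"az": 0}])

```text
t: 3.37
tcp_pos: [0.6079, -0.0074, 0.2459]
tool_rot: [0.697, -0.141, -0.691, -0.131]
force: [0.5, -1.1, -0.5]
finger_gap: -0.001
```

```bash
python3 -c "
from h import *
where()"
```

```text
t 3.3667 winder xy mm [-38.4  88.9] z 0.2459 toolz yaw vs -x_w deg -3.07 F [ 0.5 -1.1 -0.5] gap -0.0009889624007544
```

Request:
apply_moves(moves=[{"x": 0,"y": -0.028,"z": 0.027,"ax": -3,"ay": 0,"az": 0},{"x": 0.03,"y": 0,"z": 0,"ax": 0,"ay": 0,"az": 0},{"x": 0.03,"y": 0,"z": 0,"ax": 0,"ay": 0,"az": 0},{"x": 0.03,"y": 0,"z": 0,"ax": 0,"ay": 0,"az": 0},{"x": 0,"y": 0,"z": 0,"ax": 0,"ay": 0,"az": 0}])

```text
t: 3.78
tcp_pos: [0.6034, 0.04, 0.1559]
tool_rot: [0.707, -0.116, -0.689, -0.109]
force: [-0.2, -0.5, -1.1]
finger_gap: 0.001
```

```bash
python3 -c "
from h import *
where()
a=imaging.snapshot('scene')[170:330,140:400];b=imaging.snapshot('top')[190:350,290:500]
f=lambda i:cv2.resize(i,(600,int(600*i.shape[0]/i.shape[1])))
cv2.imwrite('pics/s1.png',cv2.resize(a,(520,320))[:,:,::-1]);o=np.vstack([cv2.resize(a,(480,296)),cv2.resize(b,(480,300)[:2])]);cv2.imwrite('pics/p1.png',o[:,:,::-1])"
```

```text
t 3.7833 winder xy mm [-58.2 132.2] z 0.1559 toolz yaw vs -x_w deg 0.87 F [-0.2 -0.5 -1.1] gap 0.0009392758323819284
```

View pics/p1.png

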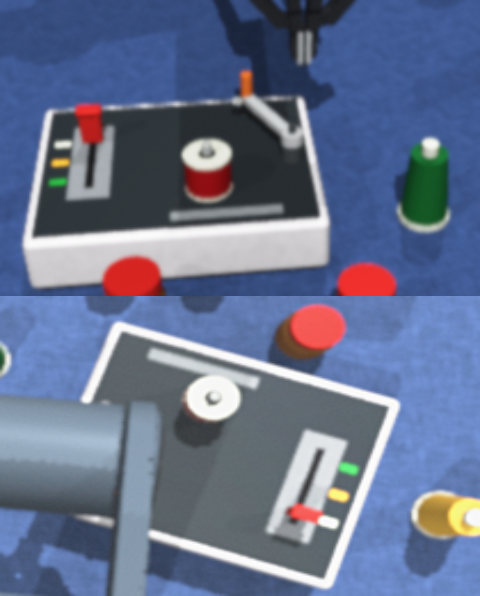

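The scene view shows the shut fingers at crop (305,62), outside the guide arm on its left. The lever is at off, and the bobbin and spools are untouched. Next I descend beside the bar.

Request:
apply_moves(moves=[{"x": 0.02,"y": 0.003,"z": 0.003,"ax": 0,"ay": 0,"az": 0},{"x": 0.02,"y": 0.003,"z": 0.003,"ax": 0,"ay": 0,"az": 0},{"x": 0.013,"y": 0,"z": 0,"ax": 0,"ay": 0,"az": 0},{"x": 0,"y": 0,"z": 0,"ax": 0,"ay": 0,"az": 0}])

```text
t: 4.22
tcp_pos: [0.6087, 0.0321, 0.1162]
tool_rot: [0.717, -0.116, -0.679, -0.11]
force: [0.2, -0.1, -1.3]
finger_gap: -0.001
```

```bash
python3 -c "
from h import *
where()
a=imaging.snapshot('scene')[190:290,210:370];print(finder.mark_of('guide_tip','scene')[:1])
cv2.imwrite('pics/s2.png',cv2.resize(a,(640,400))[:,:,::-1])"
```

```text
t 4.2167 winder xy mm [-50.6 126.5] z 0.1162 toolz yaw vs -x_w deg 0.7 F [ 0.2 -0.1 -1.3] gap -0.001069600757529879
[{'at': [0.578, -0.0154, 0.1201], 'p': 0.79}]
```

View pics/s2.png

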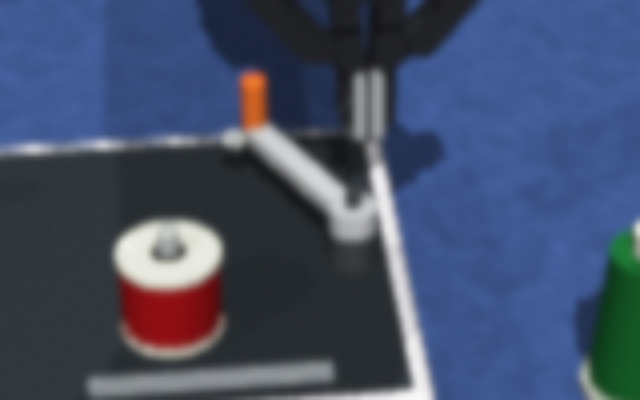

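```bash
cat >> h.py <<'E'
def plan(tx,ty,tz):
    l=where();s=sensors.sense();r=R.from_quat(s['tool_rot']);c,n=np.cos(TH),np.sin(TH)
    G=R.from_matrix(np.array([[0,n,-c],[0,-c,-n],[-1,0,0]]))
    d=np.array([tx,ty])/1e3;w=np.append(C+np.array([[c,-n],[n,c]])@d,tz)
    print("turn deg",np.degrees((r.inv()*G).as_rotvec()).round(2),"shift mm in tool",((r.inv().apply(w-s['tcp_pos']))*1e3).round(1),"in upright tool",(G.inv().apply(w-s['tcp_pos'])*1e3).round(1))
E
python3 -c "
from h import *
plan(-62,120,.101)"
```

```text
t 4.3167 winder xy mm [-49.3 127. ] z 0.1182 toolz yaw vs -x_w deg 0.72 F [ 1.4 -0.5 -0.1] gap 0.0007924289780343919
turn deg [ 0.72 -3.34  0.08] shift mm in tool [16.4  6.8 13.8] in upright tool [17.2  7.  12.7]
```

Request:
apply_moves(moves=[{"x": 0.008,"y": 0.003,"z": 0.007,"ax": 0.7,"ay": -3.3,"az": 0},{"x": 0.009,"y": 0.003,"z": 0.006,"ax": 0,"ay": 0,"az": 0},{"x": 0,"y": 0,"z": 0,"ax": 0,"ay": 0,"az": 0}])

```text
t: 4.57
tcp_pos: [0.6005, 0.0295, 0.1075]
tool_rot: [0.701, -0.117, -0.693, -0.119]
force: [-1.0, 1.1, 0.1]
finger_gap: 0.001
```

```bash
python3 -c "
from h import *
plan(-62,120,.101)"
```

```text
t 4.5667 winder xy mm [-57.4 121.4] z 0.1075 toolz yaw vs -x_w deg -0.04 F [-1.   1.1  0.1] gap 0.0006967759567639749
turn deg [-0.04 -0.59  0.23] shift mm in tool [6.5 1.4 4.6] in upright tool [6.5 1.4 4.6]
```

Request:
apply_moves(moves=[{"x": 0.0065,"y": 0.001,"z": 0.004,"ax": 0,"ay": -0.6,"az": 0},{"x": 0,"y": 0.0085,"z": -0.0015,"ax": 0,"ay": 0,"az": 0},{"x": 0,"y": 0.0085,"z": -0.0015,"ax": 0,"ay": 0,"az": 0},{"x": 0,"y": 0.006,"z": -0.002,"ax": 0,"ay": 0,"az": 0},{"x": 0,"y": 0.006,"z": -0.002,"ax": 0,"ay": 0,"az": 0},{"x": 0,"y": 0,"z": 0,"ax": 0,"ay": 0,"az": 0}])

```text
t: 5.07
tcp_pos: [0.5974, -0.0025, 0.1065]
tool_rot: [0.701, -0.116, -0.693, -0.12]
force: [-0.7, 1.2, -1.0]
finger_gap: 0.0
```

```bash
python3 -c "
from h import *
plan(-48,79,.101)
a=imaging.snapshot('scene')[190:290,210:370];print(finder.mark_of('guide_tip','scene')[:1])
cv2.imwrite('pics/s3.png',cv2.resize(a,(640,400))[:,:,::-1])"
```

```text
t 5.0667 winder xy mm [-49.9  90.1] z 0.1065 toolz yaw vs -x_w deg -0.06 F [-0.7  1.2 -1. ] gap 0.00022984445399316721
turn deg [-0.06 -0.58  0.44] shift mm in tool [ 5.4 11.1 -1.8] in upright tool [ 5.5 11.1 -1.9]
[{'at': [0.582, -0.0357, 0.1207], 'p': 0.83}]
```

View pics/s3.png

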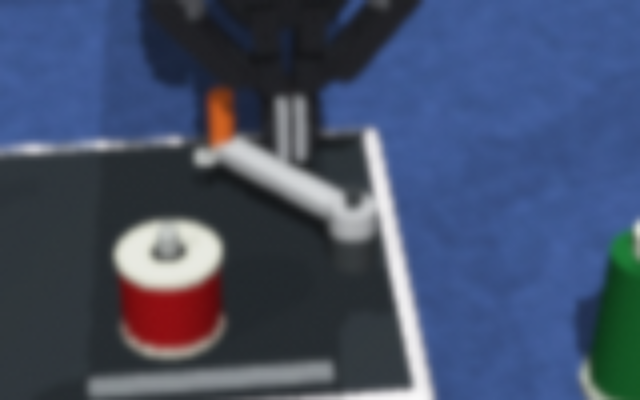

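The arm is swinging in: the peg moved from y -0.015 to -0.036, with the fingers behind the bar at crop (290,150). I continue along the arc, slightly lower.

Request:
apply_moves(moves=[{"x": 0.005,"y": 0.006,"z": -0.001,"ax": 0,"ay": -0.6,"az": 0.4},{"x": 0.001,"y": 0.006,"z": -0.001,"ax": 0,"ay": 0,"az": 0},{"x": 0,"y": 0.005,"z": -0.005,"ax": 0,"ay": 0,"az": 0},{"x": 0,"y": 0.005,"z": -0.005,"ax": 0,"ay": 0,"az": 0},{"x": 0,"y": 0.004,"z": -0.006,"ax": 0,"ay": 0,"az": 0},{"x": 0,"y": 0,"z": 0,"ax": 0,"ay": 0,"az": 0}])

```text
t: 5.67
tcp_pos: [0.6098, -0.0332, 0.1024]
tool_rot: [0.699, -0.117, -0.696, -0.118]
force: [1.1, -0.1, -0.6]
finger_gap: 0.003
```

```bash
python3 -c "
from h import *
plan(-26,60,.101)
a=imaging.snapshot('scene');print(finder.mark_of('guide_tip','scene')[:1])
plan(-12,55,.101)"
```

```text
t 5.6667 winder xy mm [-28.1  65.2] z 0.1024 toolz yaw vs -x_w deg 0.07 F [ 1.1 -0.1 -0.6] gap 0.002855658660628225
turn deg [ 0.07 -0.27  0.15] shift mm in tool [ 1.4  5.2 -2.1] in upright tool [ 1.4  5.2 -2.1]
[{'at': [0.6113, -0.0716, 0.1203], 'p': 0.82}]
t 5.7667 winder xy mm [-29.1  65.6] z 0.1023 toolz yaw vs -x_w deg 0.08 F [ 0.2  0.1 -0.1] gap 0.0017434692055062118
turn deg [ 0.08 -0.21  0.14] shift mm in tool [  1.3  10.6 -17.1] in upright tool [  1.3  10.6 -17.1]
```

Request:
apply_moves(moves=[{"x": 0,"y": 0.005,"z": -0.003,"ax": 0,"ay": 0,"az": 0},{"x": 0,"y": 0.003,"z": -0.004,"ax": 0,"ay": 0,"az": 0},{"x": 0,"y": 0.002,"z": -0.004,"ax": 0,"ay": 0,"az": 0},{"x": 0,"y": 0,"z": -0.003,"ax": 0,"ay": 0,"az": 0},{"x": 0,"y": 0,"z": 0,"ax": 0,"ay": 0,"az": 0}])

```text
t: 6.18
tcp_pos: [0.6178, -0.0472, 0.1012]
tool_rot: [-0.697, 0.116, 0.698, 0.118]
force: [-0.5, 0.9, 0.1]
finger_gap: -0.004
```

```bash
python3 -c "
from h import *
a=imaging.snapshot('scene');print(finder.mark_of('guide_tip','scene')[:1])
plan(-12,55,.101)"
```

```text
[{'at': [0.6553, -0.0064, 0.087], 'p': 0.39}]
t 6.2833 winder xy mm [-16.1  54.6] z 0.1013 toolz yaw vs -x_w deg 0.12 F [-0.5  0.6 -0.6] gap 0.00047746463216494087
turn deg [0.12 0.05 0.1 ] shift mm in tool [ 0.3 -0.4 -4.1] in upright tool [ 0.3 -0.4 -4.1]
```

Push in small steps until the stop shows as force.

Request:
apply_moves(moves=[{"x": 0,"y": 0,"z": -0.003,"ax": 0,"ay": 0,"az": 0},{"x": 0,"y": 0,"z": -0.003,"ax": 0,"ay": 0,"az": 0}])

```text
t: 6.45
tcp_pos: [0.6213, -0.0487, 0.1011]
tool_rot: [-0.695, 0.116, 0.7, 0.117]
force: [-6.6, 1.2, 3.7]
finger_gap: -0.002
```

Request:
apply_moves(moves=[{"x": 0,"y": 0,"z": -0.002,"ax": 0,"ay": 0,"az": 0}])

```text
t: 6.53
tcp_pos: [0.6214, -0.0487, 0.1009]
tool_rot: [-0.693, 0.116, 0.701, 0.117]
force: [-5.6, 1.1, 4.9]
finger_gap: -0.002
```

```bash
python3 -c "
from h import *
plan(-12,55,.101)"
```

```text
t 6.5333 winder xy mm [-12.1  54.3] z 0.1009 toolz yaw vs -x_w deg 0.17 F [-5.6  1.1  4.9] gap -0.0022914187725109857
turn deg [0.17 0.66 0.02] shift mm in tool [-0.1 -0.7 -0.1] in upright tool [-0.1 -0.7 -0.1]
```

Stop reached: 6 N at x=-12.1, exactly where it was predicted. I hold a moment, then back off, rise, and look.

Request:
apply_moves(moves=[{"x": 0,"y": 0,"z": -0.001,"ax": 0,"ay": 0,"az": 0},{"x": 0,"y": 0,"z": 0.01,"ax": 0,"ay": 0.6,"az": 0},{"x": 0,"y": 0,"z": 0.025,"ax": 0,"ay": 0,"az": 0},{"x": -0.01,"y": 0,"z": 0.025,"ax": 0,"ay": 0,"az": 0},{"x": -0.03,"y": 0,"z": 0.01,"ax": 0,"ay": 0,"az": 0},{"x": -0.03,"y": 0,"z": 0.01,"ax": 0,"ay": 0,"az": 0}])

```text
t: 7.03
tcp_pos: [0.5467, -0.0234, 0.1671]
tool_rot: [-0.697, 0.117, 0.697, 0.117]
force: [0.6, 0.2, 0.9]
finger_gap: -0.002
```

```bash
python3 -c "
from h import *
plan(-80,-85,.15)
a=imaging.snapshot('scene');t=finder.mark_of('guide_tip','scene')[0];print(t,finder.mark_of('lever_top','scene')[:1],finder.mark_of('bobbin','scene')[:2])
d=np.array(t['at'][:2])-C;c,n=np.cos(TH),np.sin(TH);print(np.array([[c,n],[-n,c]])@d)
cv2.imwrite('pics/s4.png',cv2.resize(a[190:310,140:340],(800,480))[:,:,::-1])"
```

```text
t 7.0333 winder xy mm [-90.9  53.8] z 0.1671 toolz yaw vs -x_w deg 0.13 F [0.6 0.2 0.9] gap -0.0023572960542251435
turn deg [0.13 0.02 0.01] shift mm in tool [ 17.  138.8 -10.6] in upright tool [ 17.1 138.8 -10.9]
{'at': [0.6337, -0.084, 0.1219], 'p': 0.68} [{'at': [0.5488, -0.1718, 0.1083], 'p': 0.75}] [{'at': [0.8368, -0.1056, 0.0016], 'p': 0.78}, {'at': [0.6747, -0.0915, 0.0692], 'p': 0.69}]
[0.01111012 0.02502509]
```

View pics/s4.png

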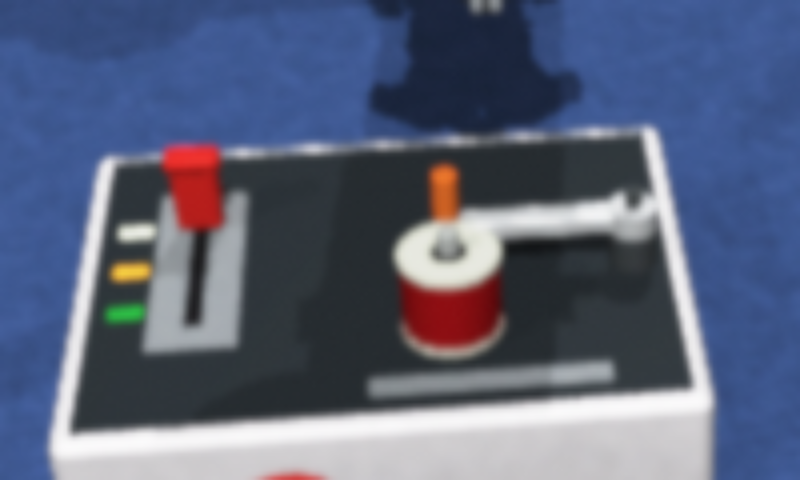

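The arm is home: the peg stands in front of the bobbin at crop (445,190). The lever is at the white mark, crop (195,190). Next I move behind the lever.

Request:
apply_moves(moves=[{"x": 0,"y": 0.035,"z": 0,"ax": 0,"ay": 0,"az": 0},{"x": 0,"y": 0.035,"z": 0,"ax": 0,"ay": 0,"az": 0},{"x": 0,"y": 0.035,"z": 0,"ax": 0,"ay": 0,"az": 0},{"x": 0,"y": 0.03,"z": 0,"ax": 0,"ay": 0,"az": 0},{"x": 0,"y": 0,"z": 0,"ax": 0,"ay": 0,"az": 0}])

```text
t: 7.65
tcp_pos: [0.5089, -0.1561, 0.1634]
tool_rot: [0.701, -0.114, -0.694, -0.114]
force: [0.0, 0.2, 1.1]
finger_gap: -0.002
```

```bash
python3 -c "
from h import *
plan(-80,-85,.1)"
```

```text
t 7.65 winder xy mm [-83.2 -84.1] z 0.1634 toolz yaw vs -x_w deg 0.58 F [0.  0.2 1.1] gap -0.00173821708673482
turn deg [ 0.58 -0.59  0.03] shift mm in tool [63.4  1.  -2.5] in upright tool [63.4  0.9 -3.2]
```

Request:
apply_moves(moves=[{"x": 0.021,"y": 0,"z": 0,"ax": 0.6,"ay": -0.6,"az": 0},{"x": 0.021,"y": 0,"z": 0,"ax": 0,"ay": 0,"az": 0},{"x": 0.02,"y": 0,"z": 0,"ax": 0,"ay": 0,"az": 0},{"x": 0,"y": 0,"z": 0,"ax": 0,"ay": 0,"az": 0}])

```text
t: 7.98
tcp_pos: [0.5122, -0.1614, 0.0963]
tool_rot: [0.698, -0.121, -0.695, -0.12]
force: [-0.3, 1.1, -0.6]
finger_gap: -0.001
```

```bash
python3 -c "
from h import *
plan(-58,-85,.1)"
```

```text
t 7.9833 winder xy mm [-78.3 -88. ] z 0.0963 toolz yaw vs -x_w deg -0.5 F [-0.3  1.1 -0.6] gap -0.0006078487652209003
turn deg [-0.5  -0.24 -0.  ] shift mm in tool [ -3.6  -3.1 -20.3] in upright tool [ -3.7  -3.  -20.3]
```

Request:
apply_moves(moves=[{"x": -0.003,"y": -0.002,"z": -0.01,"ax": 0,"ay": 0,"az": 0},{"x": 0,"y": 0,"z": -0.01,"ax": 0,"ay": 0,"az": 0},{"x": 0,"y": 0,"z": -0.008,"ax": 0,"ay": 0,"az": 0},{"x": 0,"y": 0,"z": -0.008,"ax": 0,"ay": 0,"az": 0},{"x": 0,"y": 0,"z": -0.008,"ax": 0,"ay": 0,"az": 0}])

```text
t: 8.4
tcp_pos: [0.5498, -0.1712, 0.0955]
tool_rot: [-0.691, 0.118, 0.703, 0.121]
force: [1.0, 0.3, -0.1]
finger_gap: -0.001
```

```bash
python3 -c "
from h import *
plan(4,-85,.1)"
```

```text
t 8.4 winder xy mm [-39.6 -84.8] z 0.0955 toolz yaw vs -x_w deg -0.37 F [ 1.   0.3 -0.1] gap -0.0008320603312594791
turn deg [-0.37  1.04  0.09] shift mm in tool [ -5.3  -0.1 -43.5] in upright tool [ -4.5   0.2 -43.6]
```

Request:
apply_moves(moves=[{"x": -0.003,"y": 0,"z": -0.008,"ax": 0,"ay": 1,"az": 0},{"x": 0,"y": 0,"z": -0.008,"ax": 0,"ay": 0,"az": 0},{"x": 0,"y": 0,"z": -0.008,"ax": 0,"ay": 0,"az": 0},{"x": 0,"y": 0,"z": -0.008,"ax": 0,"ay": 0,"az": 0},{"x": 0,"y": 0,"z": -0.006,"ax": 0,"ay": 0,"az": 0}])

```text
t: 8.82
tcp_pos: [0.587, -0.1838, 0.0996]
tool_rot: [-0.695, 0.119, 0.699, 0.12]
force: [1.0, -0.3, 0.4]
finger_gap: -0.005
```

```bash
python3 -c "
from h import *
plan(4,-85,.1)"
```

```text
t 8.8167 winder xy mm [ -0.3 -84.6] z 0.0996 toolz yaw vs -x_w deg -0.26 F [ 1.  -0.3  0.4] gap -0.0047924554470230715
turn deg [-0.26  0.28  0.05] shift mm in tool [-0.5  0.4 -4.3] in upright tool [-0.4  0.4 -4.3]
```

Past the second hump, it has likely snapped. I press gently to the stop.

Request:
apply_moves(moves=[{"x": 0,"y": 0,"z": -0.003,"ax": 0,"ay": 0,"az": 0},{"x": 0,"y": 0,"z": -0.003,"ax": 0,"ay": 0,"az": 0},{"x": 0,"y": 0,"z": -0.001,"ax": 0,"ay": 0,"az": 0}])

```text
t: 9.07
tcp_pos: [0.5907, -0.185, 0.0998]
tool_rot: [-0.691, 0.117, 0.703, 0.12]
force: [-2.5, -0.9, 1.3]
finger_gap: -0.002
```

```bash
python3 -c "
from h import *
plan(4,-85,.1)"
```

```text
t 9.0667 winder xy mm [  3.6 -84.5] z 0.0998 toolz yaw vs -x_w deg -0.18 F [-2.5 -0.9  1.3] gap -0.0024524340289088643
turn deg [-0.18  0.97  0.05] shift mm in tool [-0.2  0.5 -0.4] in upright tool [-0.2  0.5 -0.4]
```

The stop is felt at x≈3.6, against 4 predicted. Back off straight, rise, look.

Request:
apply_moves(moves=[{"x": 0,"y": 0,"z": -0.002,"ax": 0,"ay": 0,"az": 0},{"x": 0,"y": 0,"z": 0,"ax": 0,"ay": 0,"az": 0},{"x": 0,"y": 0,"z": 0.015,"ax": 0,"ay": 1,"az": 0},{"x": 0,"y": 0,"z": 0.03,"ax": 0,"ay": 0,"az": 0},{"x": -0.015,"y": 0,"z": 0.03,"ax": 0,"ay": 0,"az": 0},{"x": -0.035,"y": 0,"z": 0.02,"ax": 0,"ay": 0,"az": 0},{"x": -0.035,"y": 0,"z": 0.02,"ax": 0,"ay": 0,"az": 0},{"x": 0,"y": 0,"z": 0,"ax": 0,"ay": 0,"az": 0},{"x": 0,"y": 0,"z": 0,"ax": 0,"ay": 0,"az": 0}])

```text
t: 9.82
tcp_pos: [0.4859, -0.1483, 0.1875]
tool_rot: [0.703, -0.12, -0.691, -0.118]
force: [0.2, -0.7, -0.3]
finger_gap: 0.002
```

```bash
python3 -c "
from h import *
where()
a=imaging.snapshot('scene')
c,n=np.cos(TH),np.sin(TH)
for k in('guide_tip','lever_top','bobbin','green_spool','yellow_spool','bead_jar'):
  for t in finder.mark_of(k,'scene')[:2]: print(k,np.round(t['at'],4),round(t['p'],2),'local',(np.array([[c,n],[-n,c]])@(np.array(t['at'][:2])-C)).round(4))
cv2.imwrite('pics/s5.png',cv2.resize(a[180:380,70:400],(792,480))[:,:,::-1])"
```

```text
t 9.8167 winder xy mm [-107.4  -84.2] z 0.1875 toolz yaw vs -x_w deg -0.25 F [ 0.2 -0.7 -0.3] gap 0.0018528188824868694
guide_tip [ 0.6334 -0.0815  0.1195] 0.97 local [0.01   0.0273]
lever_top [ 0.606  -0.1932  0.1086] 0.62 local [ 0.0207 -0.0872]
bobbin [ 0.6726 -0.0917  0.0693] 0.96 local [0.0504 0.0305]
bobbin [ 8.357e-01 -1.035e-01  7.000e-04] 0.84 local [0.2083 0.0728]
green_spool [0.7307 0.1203 0.0021] 0.78 local [0.0358 0.2498]
yellow_spool [ 0.545  -0.3258 -0.0036] 0.62 local [ 0.0066 -0.2325]
yellow_spool [ 0.6544 -0.0014  0.0865] 0.47 local [0.0036 0.1098]
bead_jar [ 0.7572 -0.199   0.0025] 0.82 local [ 0.1655 -0.0431]
bead_jar [ 0.6061 -0.1912  0.1093] 0.38 local [ 0.0202 -0.0853]
```

View pics/s5.png

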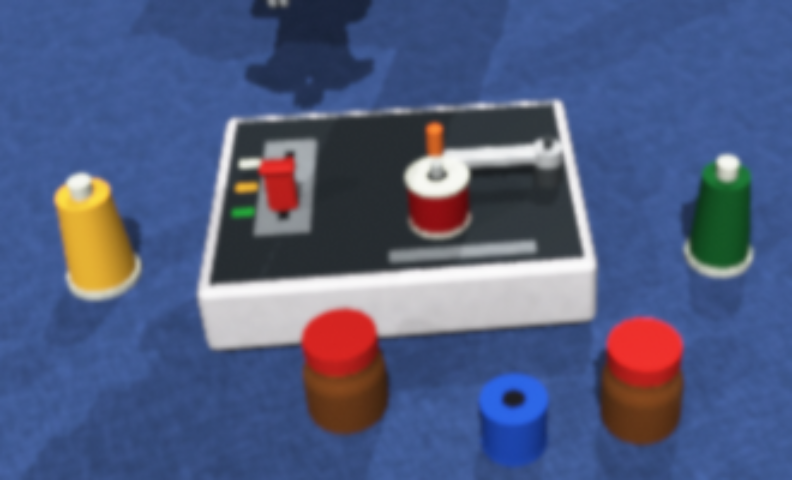

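The lever base is by the green mark at crop (283,205), with the lever at local x≈21 mm against 22 for fast. The arm is home, everything else stands in place, and the robot is clear.

```bash
python3 -c "
from station import order
print(order.sign_off())"
```

```text
the job is handed in; nothing more can be done
None
```

The bobbin winder is set to full speed and the job is handed in, at about 10 s of the 43 s allowed. Sign-off gave no verdict.

- **What I did:** With the lever at off, I pushed the guide arm home with the shut fingertips until I felt its stop (about 6 N, where predicted). Then I pushed the speed lever past slow to the fast stop and backed the gripper clear.
- **Guide arm and lever:** In the last picture the guide tip is at about (10, 27) mm in the winder's frame, against (5, 30) for home. The lever is at x ≈ 21 mm, against 22 for fast. The guide tip is 5 mm off in x, about the same as the finder's error, so the stop contact is the better evidence that the arm is home.
- **Everything else:** The bobbin, both spools and the jar show within a few mm of where they started, all upright.
- **Problems on the way:** The first move calls were refused because rows need all six keys. Later the tool drifted about 3° in tilt, which I corrected before touching anything. One finder reading of the guide tip was wrong, at low confidence, while the gripper was beside the peg, and I ignored it.

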